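Open the filter cover of a bench vacuum pump

TASK

The suction filter of the bench vacuum pump is to be inspected: press the pump's snap tab in until the filter cover springs forward off its catch, then let the tab go and push the cover along its guides until the filter under it is completely uncovered. Do not lift the cover: leave it lying flat and wholly on the pump's top. Keep off the filter itself and do not disturb the other things on the bench.

Things in the scene. Friction and masses are not known exactly. Their poses are not given: they have to be found in the camera images.
- pump: Fixed bench vacuum pump, grey box with flat white top, 180 (x) x 280 (y) x 100 mm high. Origin: centre of its underside on the bench; z up. Along its middle line x = 0, from its -y end: snap tab (y = -131 to -72 mm), cover on its seat over the filter, then bare flat top up to the end at y = +140 mm. The cover slides off towards +y; nothing stops it at the end, pushed too far it falls off.
- seat (a point): Point on the pump's top, middle of the seated cover (y = -39 mm of the pump). Two guides 6.5 mm high run along the cover's sides, inner faces at x = +-43.7 mm, from y = -88 to +137 mm of the pump. From y = -86 to -35 mm clips overhang the cover's edges and hold it down: inner edges at x = +-37 mm, tops 9.5 mm above the pump's top.
- tab_pad (a point): Centre of the upper face of the snap tab's thumb pad, 24 (x) x 22 (y) mm, at rest 12 mm above the pump's top, at y = -103 mm on its middle line. Pressed straight down it sinks 5 mm against a spring, about 3 N to begin, 7 to 10 N fully in; let go, it springs back. Beside it, from x = +-24 mm outward, are the spring pin bosses, 6.5 mm high.
- tab (a joint): Snap tab, a lever hinged at the pump's -y end: 0 rad at rest (its tooth stands in the cover's catch window and blocks it), 0.18 rad fully in; the cover is free from about 0.1 rad. Then two spring pins push the cover 16 mm towards the pump's +y, within about half a second, past the tooth, so that the tab can be let go and no longer catches.
- cover: Filter cover, loose flat grey plastic plate 84 (x) x 92 (y) x 5 mm, about 80 g, with dark louvre slots and one upstanding grip rib. Origin: centre of its underside; axes along the pump's. Seated at y = -39 mm, z = 100 mm of the pump; sprung out at y = -23 mm; the filter is uncovered from y = +44 mm; it lies wholly on the top up to y = +94 mm. Slides with under 3 N.
- rib (a point): Middle of the upper edge of the grip rib's rear (-y) face, the face to push on, 26 mm behind the cover's centre. The rib is 46 mm wide (x), 8 mm thick (y), its top 20.5 mm above the pump's top, 15.5 mm above the cover plate. This face is 27 mm ahead (+y) of the edge of the tab's pad when seated, 43 mm when sprung out.
- filter: Suction filter, fixed pleated paper cartridge 63 (x) x 49 (y) mm in the well under the cover; its pleats end 7 mm below the pump's top. Origin: centre of its underside, at y = -28 mm of the pump; the well reaches from y = -53 to -3 mm. Not to be touched.
- spare_filter: Bystander: spare filter cartridge 63 x 49 x 20 mm lying in front of the pump. Origin: centre of its underside.
- vial: Bystander: small screw-cap vial, 24 mm diameter, 45 mm high, standing on the pump's top outside the guides, near the end to which the cover goes. Origin: centre of its underside.
- reagent: Bystander: glass reagent bottle with blue cap, 70 mm diameter, 140 mm high, behind the pump. Origin: centre of its underside.
- dishes: Bystander: stack of four culture dishes, 90 mm diameter, 56 mm high, beyond the pump's tab end. Origin: centre of its underside.
- tube_rack: Bystander: green tube rack 70 x 140 x 53 mm beyond the pump's other end. Origin: centre of its underside.
- spatula: Bystander: slim steel laboratory spatula, 178 mm long, 11 mm wide, 5 mm thick, lying in front of the pump. Origin: middle of its underside.
Things that resemble listed ones, but are neither listed nor needed, are in the scene too. Of the things like the cover, leave any that is pink or purple; of the rest the larger one is meant.

How it is judged:
On the way, in this order (a step that is already met when the one before it is completed fails the run):
1. the snap tab is pressed in (value of joint tab above 0.07 rad), for 0.05 s.
2. the cover has been pushed clear of its clips (y of cover in the frame of pump above 0.02 m), for 0.05 s.
At the end, for the whole second after the job is handed in: The filter is completely uncovered (cover's centre 44 to 100 mm beyond the pump's centre along its y), the cover lies flat (within 0.06 rad and 4 mm of the pump's top) between its guides, at rest, wholly on the pump, and the tab has sprung back (y of cover in the frame of pump between 0.044 and 0.1 m and z of cover in the frame of pump between 0.097 and 0.104 m and x of cover in the frame of pump between -0.006 and 0.006 m and angle between cover's own z axis and vertical below 0.06 rad and linear speed of cover below 0.01 m/s and value of joint tab below 0.03 rad); the robot touches nothing.
It fails at once if the cover is lifted off the pump's top, tipped or dropped (z of cover in the frame of pump above 0.11 m or z of cover in the frame of pump below 0.092 m or angle between cover's own z axis and vertical above 0.15 rad).
It fails at once if the filter is touched (contact force between any of the arm, the fingers and filter above 1 N).
It fails at once if one of the other things is moved by more than 25 mm (distance of any of spare_filter, vial, reagent, dishes, tube_rack, spatula from where it was at the start of the episode above 0.025 m).
It fails at once if a standing thing is knocked over (angle between any of vial, reagent, dishes's own z axis and vertical above 0.3 rad).
It also fails if it takes over 38 s, if anything falls off the work surface, if the arm or the gripper's body presses on something with over 40 N, if the wrist force passes 120 N, or if a joint passes its speed limit or range.

ROBOT

A 7-joint arm with a two-finger parallel gripper is mounted at the origin on the work surface. World frame = base frame: x ahead of the robot, y to its left, z up, the work surface at z = 0. Lengths are in m, angles in rad, forces in N, time in s.
With the tool pointing down it reaches from about 0.375 to 0.925 m from the base axis. Payload 3.1 kg.
Tool frame: the origin (TCP) lies at the centre of the arm's flange, where the gripper is bolted on; the fingertips stand 173 mm ahead of it and the grasp point (between the pads) lies 155 mm ahead of it; z points along the fingers, x is the direction in which the jaws open and shut, and the axes are right-handed (so a half turn about z gives the same grasp; the last joint's range is limited). The gripper opens to 85 mm and grips with 20 to 120 N. Pads are 22 mm wide; open, the fingers measure 114 mm over their backs; the gripper's body (76 mm by 85 mm) begins 54 mm behind the grasp point. The pads swing forward as they close: fully open they stand 13 mm farther back than shut.
Start: joints at [1.243, 0.383, 0.044, 1.598, -0.018, 1.161, -0.05], TCP at [0.148, -0.633, 0.405] pointing down, gripper open.
Joint ranges: [-2.61, 2.61], [-0.41, 2.15], [-1.48, 1.57], [0, 2.5], [-1.57, 4.71], [0.05, 1.97], [-2.85, 2.85]. Speed limits (rad/s): [2.79, 2.79, 3.14, 3.14, 3.14, 3.14, 3.14].

INTERFACE

Orientations are given as a unit quaternion [x, y, z, w].
In Python, from plant import read_state, camera, job_done gives the robot as it stands.
- The arm moves only by the shell command python3 -m creep 'ROWS' [FORCE]. ROWS is JSON, a list of rows, each a list of 3 entries, a list of its own where there are three numbers: the opening in per cent of the stroke, from 0 (shut) to 100 (fully open), then the shift along the tool's x, y, z in cm, then the turn about the tool's z in rad. A call has 1 to 20 rows; each row is the pose to reach, as a shift and turn from the pose measured when the call began, along the tool's axes at that moment; what a row does not reach only later rows make up. A row lasts 1/12 s, in which the tool goes at most 41.7 mm and 7.16 degrees, less where a joint would pass 70% of its speed; a pose out of reach is approached as far as the arm can. A call with a gripper value outside its range is refused whole. The fingers move at their own pace and stop on an object; FORCE is the grip in N (left out, the last holds). Time passes only in rows, so rows that repeat a pose let the fingers close. It gives the time, the measured TCP pose, the force and the opening at its end, in the units of the state.
- read_state(): the state, without advancing time (a new reading comes with each control period).
- camera(name): name is "scene" or "top" or "wrist"; returns a dict with "frame" (480x640x3 uint8, red, green, blue), "camera_matrix" (3x3 intrinsics, pixels), "rvec" (rotation vector, rad) and "tvec" (3), from world to camera coordinates, as OpenCV has them. Camera axes: x right, y down, z forward; pixel columns grow to the right and rows downward; lengths in m; the calibration is good to about 2 mm. A picture is of the moment at which its call begins. There is no depth.
- job_done(): hands the job in, once; it reports no verdict.
The state is a dict: "t": time; "q": joint angles; "joint_velocities": joint speeds; "joint_torque": joint torques, N m; "tool_pos": TCP position; "ee_rot": TCP orientation; "ft_force": force on the tool from outside, world axes, zero at the start; "ft_torque": the same for the moment, N m; "grip_width": opening from 0.0 (shut) to 1.0 (fully open).
Only numpy, scipy, OpenCV 4.12 (cv2) and the standard library are available. Lean on these libraries where they do the work, as an engineer would, in place of code of your own. Each camera call takes 0.05 s, during which the arm holds its last target. There are 200 camera calls.

## Working session

There is one attempt and no reset: what is moved stays moved. The work goes in short steps, Python scripts to look and compute and a shell command to move; the robot and the scene stay as the last step left them, time stands still between calls to the robot, and variables do not carry over. Pictures are saved under pics/ and viewed, about 8 in all and at most 12, crops included, and the job is handed in when it is done.

```bash
mkdir -p pics; ls; python3 - <<'E'
from plant import read_state, camera
import cv2,numpy as np
s=read_state();print({k:np.round(v,3).tolist() for k,v in s.items()})
import pickle
for n in("top","scene"):
    c=camera(n);pickle.dump(c,open(n+".pkl","wb"));cv2.imwrite(f"pics/{n}0.png",c["frame"][:,:,::-1])
    R=cv2.Rodrigues(c["rvec"])[0];print(n,c["camera_matrix"].round(1).tolist(),(-R.T@np.ravel(c["tvec"])).round(3),R.round(3).tolist())
E
```

```text
pics
{'t': 0.0, 'q': [1.243, 0.384, 0.044, 1.6, -0.018, 1.161, -0.05], 'joint_velocities': [-0.001, -0.001, -0.0, 0.001, -0.0, 0.001, 0.0], 'joint_torque': [0.0, -43.346, 1.025, -24.952, 0.011, 0.011, -0.0], 'tool_pos': [0.148, -0.632, 0.403], 'ee_rot': [0.784, -0.621, -0.001, -0.001], 'ft_force': [-0.379, 0.023, -0.574], 'ft_torque': [-0.02, 0.022, -0.01], 'grip_width': 1.003}
top [[485.0, 0.0, 314.1], [0.0, 485.0, 239.6], [0.0, 0.0, 1.0]] [ 0.464 -0.049  1.078] [[0.029, -0.999, 0.018], [-0.998, -0.03, -0.06], [0.06, -0.016, -0.998]]
scene [[460.8, 0.0, 322.8], [0.0, 460.8, 247.7], [0.0, 0.0, 1.0]] [ 0.826 -0.553  0.782] [[0.859, 0.512, 0.005], [0.395, -0.657, -0.642], [-0.325, 0.553, -0.767]]
```

View pics/top0.png

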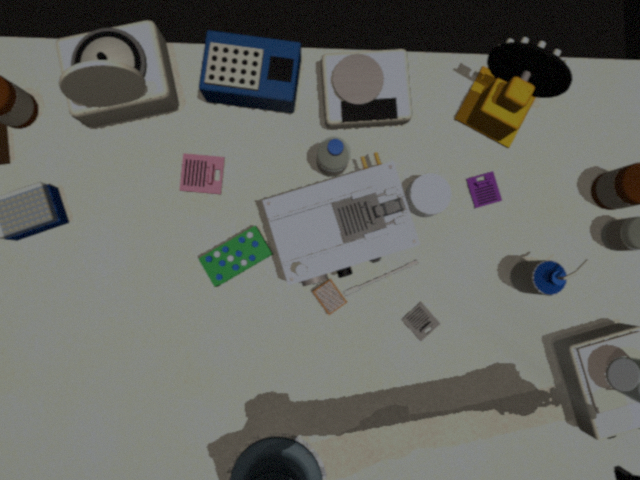

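View pics/scene0.png

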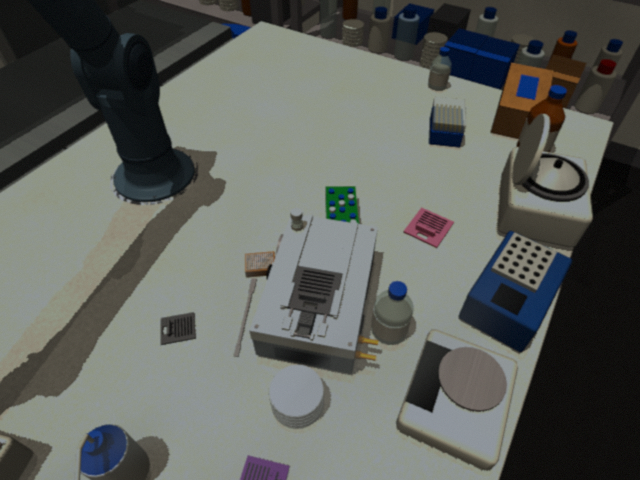

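The top view shows the pump spanning about (263,199)-(415,244), with the tab end on the right near (400,203) and the cover near (360,215). The tube rack is on the left and the dishes are at (430,195). I'll enlarge it to pick out exact features.

```bash
python3 - <<'E'
import cv2,pickle,numpy as np
a=pickle.load(open("top.pkl","rb"))["frame"][150:290,250:430,::-1]
b=pickle.load(open("scene.pkl","rb"))["frame"][205:375,240:400,::-1]
A=cv2.resize(a,None,fx=4,fy=4,interpolation=cv2.INTER_CUBIC);B=cv2.resize(b,None,fx=3.5,fy=3.5,interpolation=cv2.INTER_CUBIC)
cv2.imwrite("pics/topc.png",A);cv2.imwrite("pics/scc.png",B)
E
```

```text
(no output)
```

View pics/topc.png

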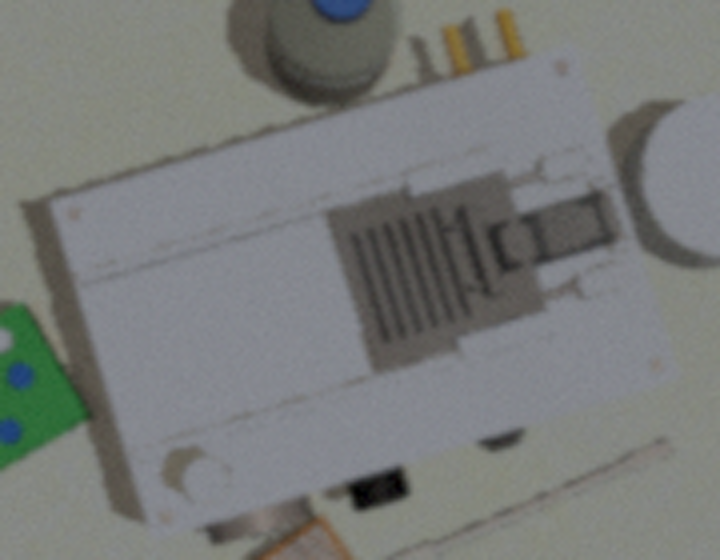

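View pics/scc.png

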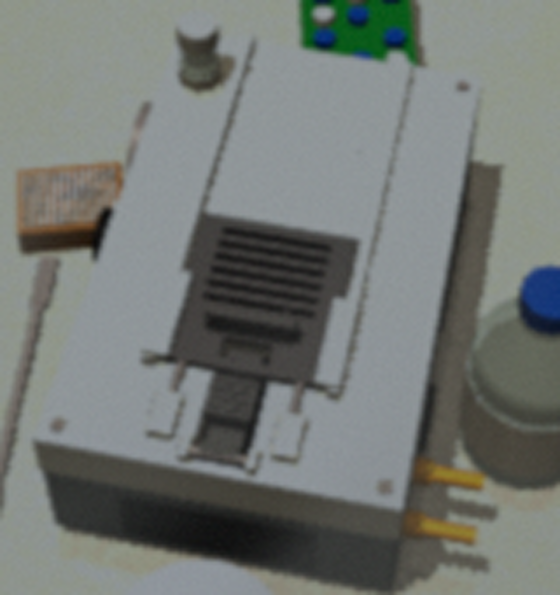

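The crops show four corner screws in the top view, at (73,214), (562,67), (655,365) and (167,517). The cover's +y corners are at (328,212) and (373,371), and the pad is around (517,243). In the scene crop the screws are at (57,425), (387,486) and (463,87).

```bash
cat > h.py <<'E'
import cv2,pickle,numpy as np
def ray(c,uv,z):
    K=c["camera_matrix"];R=cv2.Rodrigues(c["rvec"])[0];C=-R.T@np.ravel(c["tvec"])
    uv=np.atleast_2d(uv).astype(float)
    d=np.c_[uv,np.ones(len(uv))]@np.linalg.inv(K).T@R
    return C+d*((z-C[2])/d[:,2])[:,None]
E
python3 - <<'E'
from h import *
t=pickle.load(open("top.pkl","rb"));s=pickle.load(open("scene.pkl","rb"))
T=lambda p,z:ray(t,(np.array(p)+.5)/4-.5+[250,150],z)
S=lambda p,z:ray(s,(np.array(p)+.5)/3.5-.5+[240,205],z)
# order: (+x,+y),(+x,-y),(-x,-y),(-x,+y)
a=T([(73,214),(562,67),(655,365),(167,517)],.1);b=S([(463,87),(387,486),(57,425)],.1)
print(a.round(4),"\n",b.round(4))
for n,w in(("top",a),("scene",b)):
    e=w[0]-w[1]; f=w[1]-w[2]
    print(n,"c",((w[0]+w[2])/2).round(4),"yaw",np.arctan2(-e[0],e[1]),np.arctan2(f[1],f[0]),np.linalg.norm(e),np.linalg.norm(f))
c=a.mean(0)[:2];y=np.mean([np.arctan2(-(a[0]-a[1])[0],(a[0]-a[1])[1]),np.arctan2(-(a[3]-a[2])[0],(a[3]-a[2])[1])])
print("c",c,"yaw",y)
R=np.array([[np.cos(y),-np.sin(y)],[np.sin(y),np.cos(y)]])
for n,w in(("cov_t",T([(328,212),(373,371)],.105)),("pad_t",T([(517,243)],.112)),("tabend",T([(610,215)],.106)),("ribtop",T([(461,207),(488,292)],.1205)),("cov_s",S([(205,212),(359,240)],.105)),("pad_s",S([(236,395)],.112))):
    print(n,((w[:,:2]-c)@R).round(4).tolist())
for n,p in (("pad",(0,-.103)),("ribface",(0,-.065)),("sprungrib",(0,-.049)),("end",(0,.069-.026))):print(n,(c+R@p).round(4))
E
```

```text
[[ 0.5943  0.0306  0.1   ]
 [ 0.6778 -0.2162  0.1   ]
 [ 0.5267 -0.2665  0.1   ]
 [ 0.4427 -0.0219  0.1   ]] 
 [[ 0.596   0.0302  0.1   ]
 [ 0.68   -0.2144  0.1   ]
 [ 0.5277 -0.2676  0.1   ]]
top c [ 0.5605 -0.118   0.1   ] yaw 0.32636845534111997 0.32151302820259986 0.26056048987972563 0.1592837065858827
scene c [ 0.5619 -0.1187  0.1   ] yaw 0.33073680121344473 0.335882193830162 0.25861678802265736 0.1613000028684006
c [ 0.56036465 -0.11849489] yaw 0.3285133718381579
cov_t [[0.0428, 0.0067], [-0.0407, 0.0089]]
pad_t [[-0.0007, -0.0788]]
tabend [[-0.0005, -0.1293]]
ribtop [[0.0241, -0.056], [-0.0204, -0.056]]
cov_s [[-0.0394, 0.0068], [0.0438, 0.0059]]
pad_s [[0.0035, -0.1032]]
pad [ 0.5936 -0.216 ]
ribface [ 0.5813 -0.18  ]
sprungrib [ 0.5762 -0.1649]
end [ 0.5465 -0.0778]
```

```bash
cat > go.py <<'E'
# print shift (cm, tool axes) and turn from the present pose to bring the tip to pump coords (m)
import sys,numpy as np
from scipy.spatial.transform import Rotation as Ro
from plant import read_state
c=np.array([.561,-.1187,0]);yaw=.329;P=Ro.from_euler("z",yaw)
s=read_state();q=Ro.from_quat(s["ee_rot"]);p=np.array(s["tool_pos"])
tip=p+q.apply([0,0,.173])
print("t %.2f"%s["t"],"tip in pump mm",(P.inv().apply(tip-c)*1e3).round(1),"tool axes in pump\n",(P.inv()*q).as_matrix().round(3),"\nF pump",P.inv().apply(s["ft_force"]).round(2),"grip",round(float(s["grip_width"]),3))
if len(sys.argv)>3:
    g=c+P.apply(np.array(sys.argv[1:4],float)/1e3)
    print("shift cm",(q.inv().apply(g-tip)*100).round(2))
E
python3 go.py 0 -103 160
```

```text
t 0.10 tip in pump mm [-556.9 -352.4  230.4] tool axes in pump
 [[-0.099 -0.995  0.   ]
 [-0.995  0.099  0.002]
 [-0.002  0.    -1.   ]] 
F pump [-0.67  0.17  0.49] grip 1.004
shift cm [-30.31 -52.95   7.1 ]
```

```bash
python3 -m creep '[[0,[-2,-3.5,0],0],[0,[-4,-7,0],-0.02],[0,[-6,-10.5,0],-0.04],[0,[-8,-14,0.5],-0.06],[0,[-10,-17.5,1],-0.08],[0,[-12,-21,1.5],-0.099],[0,[-14,-24.5,2],-0.099],[0,[-16,-28,2.5],-0.099],[0,[-18,-31.5,3],-0.099],[0,[-20,-35,3.5],-0.099],[0,[-22,-38.5,4],-0.099],[0,[-24,-42,4.5],-0.099],[0,[-26,-45.5,5],-0.099],[0,[-28,-49,6],-0.099],[0,[-29.5,-51.5,7],-0.099],[0,[-30.3,-52.95,7.1],-0.099],[0,[-30.3,-52.95,7.1],-0.099],[0,[-30.3,-52.95,7.1],-0.099],[0,[-30.3,-52.95,7.1],-0.099],[0,[-30.3,-52.95,7.1],-0.099]]' 40; python3 go.py 0 -103 125
python3 - <<'E'
from plant import camera
import cv2,pickle
for n in("scene","wrist"):
    c=camera(n);pickle.dump(c,open(n+"1.pkl","wb"))
    f=c["frame"][:,:,::-1]
    if n=="scene": f=cv2.resize(f[180:400,220:440],None,fx=2.2,fy=2.2)
    else: f=cv2.resize(f,None,fx=.65,fy=.65)
    cv2.imwrite(f"pics/{n}1.png",f)
E
python3 -c "
import cv2,numpy as np
a=cv2.imread('pics/scene1.png');b=cv2.imread('pics/wrist1.png');h=max(a.shape[0],b.shape[0])
p=lambda i:cv2.copyMakeBorder(i,0,h-i.shape[0],0,0,0)
x=np.hstack([p(a),p(b)]);cv2.imwrite('pics/both1.png',cv2.resize(x,None,fx=798/x.shape[1],fy=798/x.shape[1]))"
```

```text
t: 1.77
tool_pos: [0.5932, -0.2191, 0.3332]
ee_rot: [0.812, -0.583, -0.001, 0.0]
ft_force: [-0.8, -0.0, -0.0]
grip_width: -0.0
t 1.77 tip in pump mm [  -2.2 -105.2  160.2] tool axes in pump
 [[-0.004 -1.    -0.001]
 [-1.     0.004  0.001]
 [-0.001  0.001 -1.   ]] 
F pump [-0.8   0.27 -0.03] grip -0.0
shift cm [-0.22 -0.23  3.52]
```

View pics/both1.png

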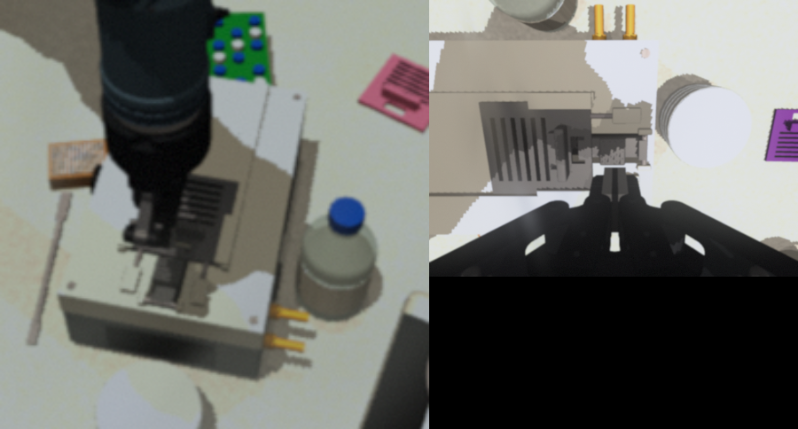

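The left half shows the tip above the tab. In the wrist half the closed fingertips (x≈614) line up with the pad (x≈592-625) and are clear of the rib. Next I'll lower the tip.

```bash
python3 -m creep '[[0,[-0.2,-0.2,0.8],0],[0,[-0.2,-0.2,2],0],[0,[-0.2,-0.2,3.2],0],[0,[-0.2,-0.2,3.9],0],[0,[-0.2,-0.2,4.3],0],[0,[-0.2,-0.2,4.5],0],[0,[-0.2,-0.2,4.5],0],[0,[-0.2,-0.2,4.5],0]]'; python3 go.py 0 -103 108
```

```text
t: 2.53
tool_pos: [0.5948, -0.2163, 0.2885]
ee_rot: [0.812, -0.583, -0.001, -0.0]
ft_force: [0.2, 0.2, 0.4]
grip_width: 0.001
t 2.53 tip in pump mm [   0.4 -103.   115.5] tool axes in pump
 [[-0.004 -1.    -0.   ]
 [-1.     0.004  0.001]
 [-0.001  0.    -1.   ]] 
F pump [0.27 0.12 0.43] grip 0.001
shift cm [-0.    0.04  0.75]
```

```bash
python3 -m creep '[[0,[0,0,0.2],0],[0,[0,0,0.4],0],[0,[0,0,0.5],0],[0,[0,0,0.6],0],[0,[0,0,0.6],0],[0,[0,0,0.6],0]]'; python3 go.py 0 -103 107
```

```text
t: 3.03
tool_pos: [0.5952, -0.2162, 0.2841]
ee_rot: [0.812, -0.583, 0.0, -0.0]
ft_force: [-2.1, 1.8, 5.2]
grip_width: 0.003
t 3.03 tip in pump mm [   1.  -103.2  111.1] tool axes in pump
 [[-0.004 -1.     0.001]
 [-1.     0.004  0.   ]
 [-0.    -0.001 -1.   ]] 
F pump [-1.41  2.36  5.24] grip 0.003
shift cm [-0.02  0.1   0.41]
```

```bash
python3 -m creep '[[0,[0,0,0.2],0],[0,[0,0,0.4],0],[0,[0,0,0.6],0],[0,[0,0,0.6],0],[0,[0,0,0.6],0],[0,[0,0,0.6],0],[0,[0,0,0.6],0],[0,[0,0,0.6],0]]'; python3 go.py 0 -103 107
```

```text
t: 3.7
tool_pos: [0.5952, -0.2154, 0.2803]
ee_rot: [0.812, -0.583, -0.001, -0.0]
ft_force: [-4.1, 2.3, 9.4]
grip_width: -0.004
t 3.70 tip in pump mm [   1.2 -102.3  107.3] tool axes in pump
 [[-0.003 -1.     0.   ]
 [-1.     0.003  0.001]
 [-0.001 -0.    -1.   ]] 
F pump [-3.16  3.48  9.38] grip -0.004
shift cm [0.07 0.12 0.03]
```

```bash
python3 -m creep '[[0,[0,0,0.1],0],[0,[0,0,0.2],0],[0,[0,0,0.2],0],[0,[0,0,0.2],0],[0,[0,0,0.2],0],[0,[0,0,0.2],0]]'; python3 go.py 0 -103 107
python3 - <<'E'
from plant import camera
import cv2,pickle,numpy as np
a=cv2.imread("pics/wrist1.png")
f=camera("wrist")["frame"][:,:,::-1];t=camera("scene")["frame"][205:375,240:400,::-1]
cv2.imwrite("pics/press.png",np.hstack([cv2.resize(f,(480,360)),cv2.resize(t,(320,360))]))
E
```

```text
t: 4.2
tool_pos: [0.5953, -0.2153, 0.2803]
ee_rot: [0.812, -0.583, -0.001, -0.0]
ft_force: [-4.0, 1.4, 8.2]
grip_width: 0.004
t 4.20 tip in pump mm [   1.1 -102.3  107.3] tool axes in pump
 [[-0.003 -1.    -0.001]
 [-1.     0.003  0.001]
 [-0.001  0.001 -1.   ]] 
F pump [-3.3   2.62  8.25] grip 0.004
shift cm [0.07 0.11 0.03]
```

View pics/press.png

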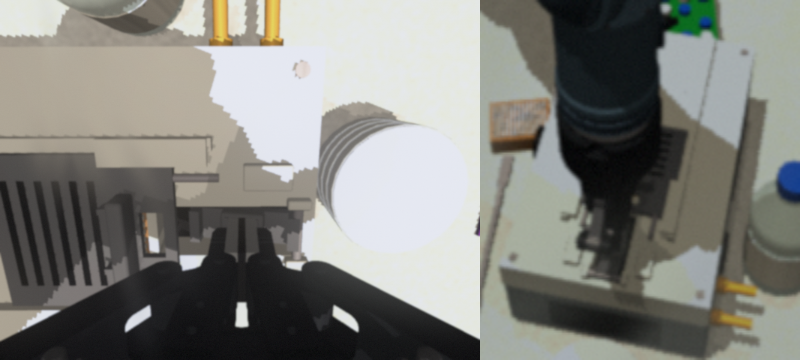

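The cover has sprung forward: in the wrist view the pin is exposed at about (195,178) and there is a gap between the cover edge (x≈175) and the tab. I'll release the tab and go in behind the rib.

```bash
python3 -m creep '[[0,[0,0,-0.5],0],[0,[0,0.1,-1.5],0],[0,[0,0.1,-2.5],0],[0,[-0.8,0.1,-2.8],0],[0,[-2,0.1,-2.8],0],[0,[-2.8,0.1,-2.8],0],[0,[-3.1,0.1,-2.5],0],[0,[-3.1,0.1,-2],0],[0,[-3.1,0.1,-1.5],0],[0,[-3.1,0.1,-1.3],0],[0,[-3.1,0.1,-1.3],0],[0,[-3.1,0.1,-1.3],0]]'; python3 go.py 0 -70 111.5
python3 - <<'E'
from plant import camera
import cv2,numpy as np
f=camera("wrist")["frame"][:,:,::-1];t=camera("scene")["frame"][205:375,240:400,::-1]
cv2.imwrite("pics/rib.png",np.hstack([cv2.resize(f,(480,360)),cv2.resize(t,(320,360))]))
E
```

```text
t: 5.3
tool_pos: [0.5842, -0.1869, 0.2927]
ee_rot: [0.812, -0.584, -0.001, 0.0]
ft_force: [-0.6, 0.7, -0.0]
grip_width: 0.003
t 5.30 tip in pump mm [ -0.3 -71.8 119.7] tool axes in pump
 [[-0.004 -1.    -0.001]
 [-1.     0.004  0.002]
 [-0.002  0.001 -1.   ]] 
F pump [-0.36  0.83 -0.05] grip 0.003
shift cm [-0.18 -0.03  0.82]
```

View pics/rib.png

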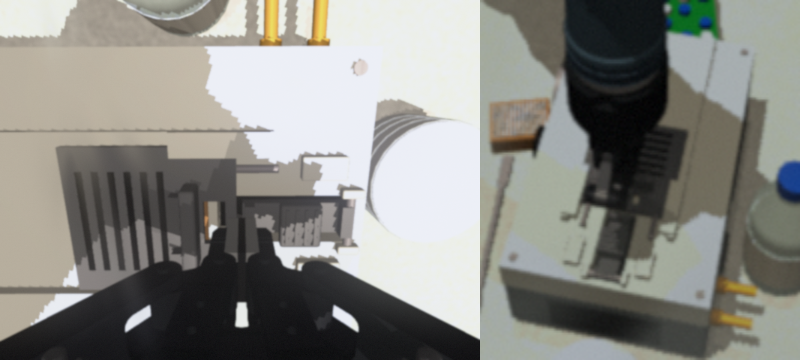

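The fingertips (x≈215-270) are behind the rib (rear face x≈200), the tab is back up, and the filter shows through the window. I'll go down to about 111.5 mm, still above the plate.

```bash
python3 -m creep '[[0,[0,0,0.2],0],[0,[0,0,0.4],0],[0,[0,0,0.6],0],[0,[0,0,0.75],0],[0,[0,0,0.8],0],[0,[0,0,0.8],0]]'; python3 go.py 0 -55 111
```

```text
t: 5.9
tool_pos: [0.5844, -0.1867, 0.285]
ee_rot: [0.812, -0.583, -0.001, -0.0]
ft_force: [-1.0, -0.6, -0.1]
grip_width: 0.0
t 5.90 tip in pump mm [  0.  -71.7 112. ] tool axes in pump
 [[-0.004 -1.    -0.001]
 [-1.     0.004  0.001]
 [-0.001  0.001 -1.   ]] 
F pump [-1.13 -0.29 -0.12] grip 0.0
shift cm [-1.67  0.01  0.11]
```

```bash
python3 -m creep '[[0,[-0.3,0,0.05],0],[0,[-0.6,0,0.1],0],[0,[-0.9,0,0.1],0],[0,[-1.2,0,0.1],0],[0,[-1.5,0,0.1],0],[0,[-1.8,0,0.1],0],[0,[-2.1,0,0.1],0],[0,[-2.4,0,0.1],0],[0,[-2.7,0,0.1],0],[0,[-3.0,0,0.1],0],[0,[-3.3,0,0.1],0],[0,[-3.6,0,0.1],0],[0,[-3.9,0,0.1],0],[0,[-4.2,0,0.1],0],[0,[-4.5,0,0.1],0],[0,[-4.8,0,0.1],0],[0,[-5.1,0,0.1],0],[0,[-5.4,0,0.1],0],[0,[-5.7,0,0.1],0],[0,[-6,0,0.1],0]]'; python3 go.py 0 25 111
python3 - <<'E'
from plant import camera
import cv2,numpy as np
f=camera("wrist")["frame"][:,:,::-1];t=camera("scene")["frame"][205:375,240:400,::-1]
cv2.imwrite("pics/push.png",np.hstack([cv2.resize(f,(480,360)),cv2.resize(t,(320,360))]))
E
```

```text
t: 7.57
tool_pos: [0.5651, -0.1295, 0.2841]
ee_rot: [0.812, -0.583, -0.001, -0.0]
ft_force: [-0.0, -0.5, 0.7]
grip_width: -0.001
t 7.57 tip in pump mm [  0.3 -11.4 111.1] tool axes in pump
 [[-0.004 -1.    -0.001]
 [-1.     0.004  0.001]
 [-0.001  0.001 -1.   ]] 
F pump [-0.2  -0.5   0.74] grip -0.001
shift cm [-3.64  0.04  0.01]
```

View pics/push.png

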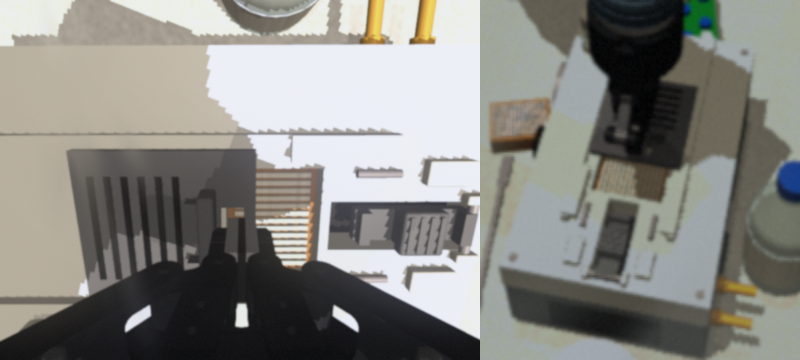

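The cover slides straight and flat, and the filter is half uncovered (its edge at wrist x≈255-320). I estimate the cover at y ≈ 27 mm, so about 4 cm more.

```bash
python3 -m creep '[[0,[-0.3,0,0],0],[0,[-0.6,0,0],0],[0,[-0.9,0,0],0],[0,[-1.2,0,0],0],[0,[-1.5,0,0],0],[0,[-1.8,0,0],0],[0,[-2.1,0,0],0],[0,[-2.4,0,0],0],[0,[-2.7,0,0],0],[0,[-3.0,0,0],0],[0,[-3.3,0,0],0],[0,[-3.6,0,0],0],[0,[-3.8,0,0],0],[0,[-4,0,0],0],[0,[-4,0,0],0],[0,[-4,0,0],0]]'; python3 -m creep '[[0,[0.3,0,0],0],[0,[1,0,0],0],[0,[1.3,0,-0.5],0],[0,[1.3,0,-3],0],[0,[1.3,0,-6],0],[0,[1.3,6,-9],0],[0,[1.3,10,-9],0],[0,[1.3,14,-9],0],[0,[1.3,18,-9],0],[0,[1.3,22,-9],0],[0,[1.3,24,-9],0],[0,[1.3,24,-9],0],[0,[1.3,24,-9],0]]'; python3 go.py
python3 - <<'E'
from plant import camera
import cv2,numpy as np,pickle
c=camera("top");s=camera("scene");pickle.dump((c,s),open("fin.pkl","wb"))
f=c["frame"][150:290,250:430,::-1];t=s["frame"][205:375,240:400,::-1]
cv2.imwrite("pics/fin.png",np.hstack([cv2.resize(f,(463,360)),cv2.resize(t,(337,360))]))
E
```

```text
t: 9.0
tool_pos: [0.5522, -0.0908, 0.2841]
ee_rot: [0.813, -0.583, -0.001, -0.0]
ft_force: [-0.8, -0.4, 0.6]
grip_width: 0.001
t: 10.08
tool_pos: [0.3272, -0.1814, 0.3746]
ee_rot: [0.811, -0.585, -0.001, -0.0]
ft_force: [0.7, 0.1, 0.6]
grip_width: 0.0
t 10.08 tip in pump mm [-241.6   16.4  201.6] tool axes in pump
 [[-0.008 -1.    -0.001]
 [-1.     0.008  0.001]
 [-0.001  0.001 -1.   ]] 
F pump [ 0.74 -0.11  0.58] grip 0.0
```

View pics/fin.png

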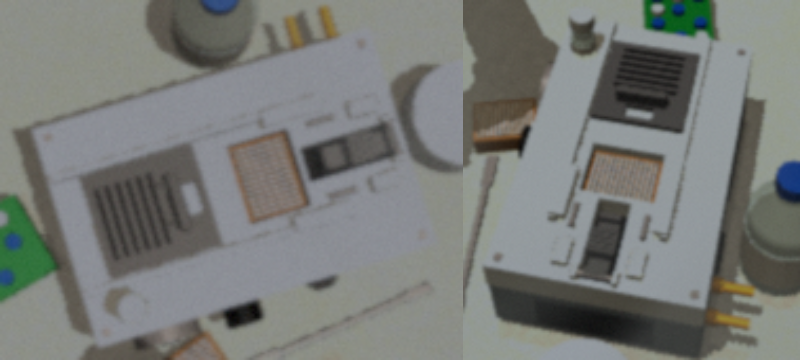

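The filter is fully exposed at (268,178). The cover lies flat at corners (82,180), (192,145), (222,242) and (113,277), the vial is standing, and the tab is up. I'll check the numbers and then hand in.

```bash
python3 - <<'E'
from h import *
from plant import job_done,read_state
c,s=pickle.load(open("fin.pkl","rb"))
R=np.array([[np.cos(.329),-np.sin(.329)],[np.sin(.329),np.cos(.329)]])
k=463/180
w=ray(c,np.array([(82,180),(192,145),(222,242),(113,277)])/k+[250,150],.105)
p=(w[:,:2]-[.561,-.1187])@R
print("corners",p.round(4).tolist(),"centre",p.mean(0).round(4))
k=337/160
w=ray(s,np.array([(613-463,40),(698-463,58),(683-463,132),(592-463,117)])/np.array([k,360/170])+[240,205],.105)
p2=(w[:,:2]-[.561,-.1187])@R;print("scene centre",p2.mean(0).round(4))
if all(.05<q.mean(0)[1]<.09 for q in(p,p2)): print(job_done(),read_state()["t"])
E
```

```text
corners [[0.0381, 0.1134], [0.0391, 0.0229], [-0.0406, 0.023], [-0.0416, 0.1124]] centre [-0.0013  0.0679]
scene centre [0.0028 0.0659]
the job is handed in; nothing more can be done
the job is handed in; nothing more can be done
```

I pressed the snap tab fully in (about 8–9 N at 5 mm), and the cover sprung forward off its catch. I let the tab go, then pushed the cover along its guides by the rear face of its rib with the shut fingertips. After backing off and moving the arm clear to the side, I handed the job in at about 10 s.

- **Cover position:** the last check put its centre at y ≈ 68 mm from the top view and ≈ 66 mm from the scene view, against the 44–100 mm allowed. The two views differ by 4 mm in x (-1.3 and +2.8 mm), with both inside ±6 mm.
- **Other checks:** the final picture shows the filter fully uncovered, the cover flat between its guides, and the tab sprung back. The vial, reagent bottle and spatula look undisturbed. The parts of the spare filter, tube rack and dishes in view also look undisturbed. I judged flatness, the tab and the other things by eye and did not measure them.
- **Failures:** no check failed. The hand-in gave no verdict.

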